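Clamp a Morse key to its desk plate

ROBOT

A 7-joint arm with a two-finger parallel gripper is mounted at the origin on the work surface. World frame = base frame: x ahead of the robot, y to its left, z up, the work surface at z = 0. Lengths are in m, angles in rad, forces in N, time in s.
With the tool pointing down it reaches from about 0.35 to 0.9 m from the base axis. Payload 8.1 kg.
Tool frame: the origin (TCP) lies on the centre line of the jaws, within the pads' length; the fingertips stand 19 mm ahead of it and the grasp point (between the pads) is the TCP; z points along the fingers, y is the direction in which the jaws open and shut (so a half turn about z gives the same grasp; the last joint's range is limited). The gripper opens to 92 mm and grips with 3 to 60 N. Pads are 19 mm wide; open, the fingers measure 130 mm over their backs; the gripper's body (75 mm by 190 mm) begins 47 mm behind the grasp point.
Start: joints at [-1.413, 0.434, 0.025, 1.573, -0.012, 1.134, -0.075], TCP at [0.161, 0.604, 0.246] pointing down, gripper open.
Joint ranges: [-2.62, 2.62], [-0.44, 2.09], [-1.27, 1.32], [0.08, 2.57], [-1.32, 4.46], [0.12, 2], [-2.74, 2.74]. Speed limits (rad/s): [2.22, 2.22, 3.01, 3.01, 3.14, 3.14, 3.14].

INTERFACE

Orientations are given as a rotation vector (axis times angle).
In Python, from cell import monitor, imaging, workorder, outline_of gives the robot as it stands.
- The arm moves only by the tool move_arm, never from a script. Its argument "series" is a list of rows, each a list of 6 numbers: the shift along the world's x, y, z in cm, then the turn, a rotation vector about the world's x, y, z in degrees. A call has 1 to 8 rows; each row shifts and turns the commanded pose from where the row before left it; what a row does not reach is not made up. A row lasts 1/10 s, in which the tool goes at most 50 mm and 8.59 degrees, less where a joint would pass 70% of its speed; a pose out of reach is approached as far as the arm can. A call with a gripper value outside its range is refused whole. "grip" is the opening, from 0 (shut) to 1 (fully open), set as the call begins (left out, the last holds). The fingers move at their own pace and stop on an object; "force" is the grip in N (left out, the last holds). Time passes only in rows, so rows that do not move let the fingers close. It gives the time, the measured TCP pose, the force and the opening at its end, in the units of the state.
- monitor.observe(): the state, without advancing time (a new reading comes with each control period).
- imaging.get_image(name): name is "side" or "top" or "wrist"; returns a dict with "color" (420x560x3 uint8, red, green, blue), "fx", "fy", "cx", "cy" (pixels), "dist_coeffs" ([k1, k2, p1, p2, k3] as OpenCV has them; the pictures are not rectified), "rvec" (rotation vector, rad) and "tvec" (3), from world to camera coordinates, as OpenCV has them; the wrist camera has in their place "mount" (4x4, takes a point from camera to tool coordinates, whose origin is the TCP and whose axes are the flange's). Camera axes: x right, y down, z forward; pixel columns grow to the right and rows downward; lengths in m; the calibration is good to about 2 mm. A picture is of the moment at which its call begins: read the wrist's pose just before it. There is no depth.
- workorder.sign_off(): hands the job in, once; it reports no verdict.
Trained networks look in the newest picture that a camera, given by its name, has taken for a name from the list of things; names that differ only in an ending like _2 or _b are one class to them, and where a whole thing is asked for, a point or a joint stands for the part that bears it (a point fixed in the world has none). Each returns a list of dicts, best first, with "p" (0 to 1); they miss things now and then, are a little off and sometimes report something else, mostly with a low value. They report only what shows in the picture. A call takes as long as a camera call. They do not tell look-alikes from the thing itself.
- outline_of(camera, thing): "mask" (420x560 bool, what is visible of it) and "rect" ([left, top, width, height] in pixels, round what is visible of it).
The state is a dict: "clock": time; "joints": joint angles; "dq": joint speeds; "joint_efforts": joint torques, N m; "position": TCP position; "ee_rot": TCP orientation; "force": force on the tool from outside, world axes, zero at the start; "ft_torque": the same for the moment, N m; "width": opening from 0.0 (shut) to 1.0 (fully open).
Only numpy, scipy, OpenCV 4.12 (cv2) and the standard library are available. Lean on these libraries where they do the work, as an engineer would, in place of code of your own. Each camera call takes 0.05 s, during which the arm holds its last target. There are 200 camera calls.

TASK

Put the Morse key into the hold-down clamp's channel with its bare end under the screw, slid back until it rests against the stop. Then turn the clamp's knob clockwise until the foot just touches the key's base, and give it a quarter turn more from there to hold it firmly without crushing the base; finally let go and back away, leaving the other things on the desk where they are.

Things in the scene. Friction and masses are not known exactly. Their poses are not given: they have to be found in the camera images.
- key_yoke (a point): Loose Morse key, 0.28 to 0.42 kg: black base plate 150 x 56 x 14 mm with a steel yoke block 28 (along x) x 22 (y) x 42 mm on it, to be gripped across its 22 mm sides. Point: yoke centre, 36 mm over the key's underside, 20 mm under the yoke's top. x runs to the bare end: the base reaches 120 mm to +x and 30 mm to -x of this point. A thin lever with a finger knob is on its -x side; z up.
- key: The whole Morse key. Origin on its underside at the middle of the base plate, 45 mm in +x from the yoke; axes as for key_yoke. The last 70 mm at its +x end are bare and flat: the foot presses there, 53 mm from the middle. It starts on the desk.
- clamp: Fixed hold-down clamp. Origin on the desk under the upright screw axis, x into the throat. Floor plate 6 mm thick from x = -135 to 60 mm; guide lips 12 mm high from x = -135 to -5, free width 66 mm between them (y = +-33): the key's channel. Stop: front of a grey column at x = 22, 44 wide. An arm, from x = -21 to the column, 36 wide, 62 to 80 mm above the desk, carries the screw.
- clamp_home (a point): Where key_yoke must be when the key is home (on the floor plate, bare end against the stop): 98 mm on the -x side of the screw axis, mid-channel, 42 mm above the desk. Axes as the clamp's; the key's x must point the same way. Set the key down 50 to 60 mm short of this (towards -x), then slide it in under the foot.
- spindle: The clamp's screw with knob and foot; sinks 5 mm per rad of the knob. Origin on its axis, 80 mm above the desk at the start. Its foot is a 20 mm rubber disc, at the start 3.5 to 14 mm (unknown) above the top of a key on the plate: touches after 0.7 to 2.8 rad. The foot is sprung: yields from 20 N, then 2 N per mm, about 35 N a quarter turn after touch; above 46 N it crushes the base.
- knob (a joint): Turn of the clamp knob, rad: 0 at the start, grows clockwise seen from above, which screws the foot down. Free turning takes about 0.22 N m (thread friction; it stays where left). When the foot touches, the torque jumps by about 0.1 N m (0.08 if read while paused), then grows by 0.05 N m per rad.
- knob_grip (a point): Point on the screw axis at which to grip the knob, 138 mm above the desk at the start, sinking with the screw. Black bar knob: bar 44 (its y) x 14 (its x) x 28 mm high, the point 12 mm below its top; a 26 mm hub, 14 mm high, is under it. At the start the bar lies across the clamp (along the clamp's y). Axes turn with the bar.
- torch: Bystander, to be left alone: metal torch standing upright, 155 mm high; origin on its underside.
- handheld: Bystander, to be left alone: black handheld radio standing, 120 mm high plus a stub aerial; origin on its underside.
- mug: Bystander, to be left alone: white mug, 90 mm high; origin on its underside.
- screwdriver: Bystander, to be left alone: screwdriver with yellow handle lying on the desk.
- meter: Bystander, to be left alone: low black panel meter, 70 x 120 x 30 mm; origin on its underside.
- adapter: Bystander, to be left alone: grey plug adapter, 55 x 85 x 35 mm; origin on its underside.
There are look-alikes about, which are no part of the job. What is shaped like the key but green is not meant.

How it is judged:
On the way, in this order (a step that is already met when the one before it is completed fails the run):
1. the key lies in the clamp against the stop, with the foot not yet on it (x of key_yoke in the frame of clamp_home between -0.004 and 0.004 m and y of key_yoke in the frame of clamp_home between -0.009 and 0.009 m and z of key_yoke in the frame of clamp_home between -0.004 and 0.004 m and angle between the x axis of key_yoke and the x axis of clamp_home, either way round below 0.1 rad and angle between key_yoke's own z axis and vertical below 0.06 rad and contact force between spindle and key below 1 N), for 0.2 s.
2. the foot is screwed down onto the key (contact force between spindle and key above 6 N), for 0.1 s.
At the end, for the whole second after the job is handed in: The key lies flat in the channel, its yoke within 4 mm of home along the clamp and 9 mm across, square within 0.1 rad; the foot presses on it with 31.5 to 38.5 N (a quarter turn past touch, give or take about 20 degrees); all at rest (x of key_yoke in the frame of clamp_home between -0.004 and 0.004 m and y of key_yoke in the frame of clamp_home between -0.009 and 0.009 m and z of key_yoke in the frame of clamp_home between -0.004 and 0.004 m and angle between the x axis of key_yoke and the x axis of clamp_home, either way round below 0.1 rad and angle between key_yoke's own z axis and vertical below 0.06 rad and contact force between spindle and key between 31.5 and 38.5 N and velocity of joint knob between -0.05 and 0.05 rad/s and linear speed of key below 0.01 m/s).
It fails at once if the foot crushes the key's base (over 46 N) (contact force between spindle and key above 46 N).
It fails at once if another thing on the desk is moved by more than 30 mm (distance of any of torch, handheld, mug, screwdriver, meter, adapter from where it was at the start of the episode above 0.03 m).
It also fails if it takes over 72 s, if anything falls off the work surface, if the arm or the gripper's body presses on something with over 40 N, if the wrist force passes 120 N, or if a joint passes its speed limit or range.

## Working session

There is one attempt and no reset: what is moved stays moved. The work goes in short steps, Python scripts to look and compute and a tool call to move; the robot and the scene stay as the last step left them, time stands still between calls to the robot, and variables do not carry over. Pictures are saved under pics/ and viewed, about 8 in all and at most 12, crops included, and the job is handed in when it is done.

Besides the shell and the picture viewer there is one more tool, called after "Emit:" in YAML: its name, and indented under it one key for each argument. move_arm: Moves the arm, as the interface text tells. Its arguments: {"type":"object","properties":{"series":{"type":"array"},"grip":{"type":"number"},"force":{"type":"number"}},"required":["series"]}

```bash
mkdir -p pics; cat > h.py <<'E'
import numpy as np, cv2
from cell import monitor, imaging, workorder, outline_of
from scipy.spatial.transform import Rotation as R
def cam(im,st=None):
    K=np.array([[im['fx'],0,im['cx']],[0,im['fy'],im['cy']],[0,0,1.]]);d=np.array(im['dist_coeffs'],float)
    if 'rvec' in im:
        Rm=cv2.Rodrigues(np.array(im['rvec'],float))[0];t=np.array(im['tvec'],float).ravel()
    else:
        T=np.eye(4);T[:3,:3]=R.from_rotvec(st['ee_rot']).as_matrix();T[:3,3]=st['position']
        W=np.linalg.inv(T@np.array(im['mount']));Rm=W[:3,:3];t=W[:3,3]
    return K,d,Rm,t
def ray(c,px,z):
    K,d,Rm,t=c
    u=cv2.undistortPoints(np.array(px,float).reshape(-1,1,2),K,d)[:,0]
    v=np.c_[u,np.ones(len(u))]@Rm; o=-Rm.T@t
    return o+v*((z-o[2])/v[:,2])[:,None]
def proj(c,P):
    K,d,Rm,t=c
    return cv2.projectPoints(np.array(P,float).reshape(-1,1,3),cv2.Rodrigues(Rm)[0],t,K,d)[0][:,0]
def shot(n):
    st=monitor.observe();im=imaging.get_image(n);return im,cam(im,st),st
def save(im,f): cv2.imwrite('pics/'+f,cv2.cvtColor(im['color'],cv2.COLOR_RGB2BGR))
E
python3 - <<'E'
from h import *
for n in ['top','side']:
    im,c,st=shot(n); save(im,n+'0.png'); print(n,-c[2].T@c[3])
    for t in ['key','clamp','knob_grip','spindle','torch','handheld','mug','screwdriver','meter','adapter']:
        for o in outline_of(n,t)[:3]: print(t,round(o['p'],2),o['rect'])
print(monitor.observe())
E
```

```text
top [ 0.33845195 -0.13388708  1.34450968]
key 0.88 [284.0, 194.5, 23.5, 47.6]
key 0.84 [339.1, 282.1, 36.7, 49.5]
key 0.75 [425.6, 221.8, 49.4, 39.3]
clamp 0.6 [197.0, 170.6, 26.6, 66.9]
clamp 0.23 [196.2, 181.7, 12.7, 5.4]
knob_grip 0.68 [194.7, 180.2, 14.0, 10.9]
spindle 0.68 [194.6, 182.9, 15.3, 5.6]
torch 0.49 [246.8, 110.4, 11.4, 28.9]
handheld 0.8 [346.8, 140.9, 22.3, 23.5]
mug 0.7 [67.3, 197.4, 38.8, 42.6]
screwdriver 0.89 [136.3, 218.6, 12.1, 42.0]
meter 0.64 [96.0, 160.1, 39.6, 40.0]
adapter 0.87 [200.0, 125.3, 27.1, 21.1]
side [ 0.32093489 -1.25623504  1.07686422]
key 0.94 [190.8, 242.4, 51.3, 31.5]
key 0.83 [257.1, 370.2, 60.2, 49.8]
key 0.66 [258.2, 231.3, 51.3, 24.2]
clamp 0.58 [253.9, 147.5, 56.0, 54.7]
knob_grip 0.33 [287.6, 147.8, 10.0, 14.1]
torch 0.9 [350.3, 167.5, 19.7, 44.6]
handheld 0.72 [349.9, 225.0, 30.6, 64.5]
screwdriver 0.49 [222.4, 149.3, 23.7, 14.8]
meter 0.92 [274.1, 126.3, 27.0, 22.6]
adapter 0.68 [329.3, 166.6, 28.5, 26.0]
{'clock': 1.1, 'joints': array([-1.4125955 ,  0.43448078,  0.02499256,  1.57320945, -0.01159804,
        1.13400605, -0.07511093]), 'dq': array([ 0.00117636,  0.00138526, -0.00083094,  0.0008256 ,  0.00060788,
        0.00044164,  0.00117523]), 'joint_efforts': array([-3.19453484e-04, -6.67692947e+01,  9.83642042e-01, -3.14795959e+01,
       -6.07362972e-02,  3.32512020e-02,  4.57982026e-06]), 'position': array([0.16118314, 0.60386428, 0.24575004]), 'ee_rot': array([4.08640928e-01, 3.11488987e+00, 6.41462150e-05]), 'force': array([-0.81856512, -0.01926397,  0.20825212]), 'ft_torque': array([-0.00465932,  0.01725417,  0.04661753]), 'width': 0.9988825603339728}
```

```bash
python3 - <<'E'
import cv2
a=cv2.imread('pics/top0.png')[90:350,50:490];cv2.imwrite('pics/top0c.png',cv2.resize(a,(800,473),interpolation=cv2.INTER_CUBIC))
a=cv2.imread('pics/side0.png')[110:430,150:450];cv2.imwrite('pics/side0c.png',cv2.resize(a,(562,600),interpolation=cv2.INTER_CUBIC))
E
```

```text
(no output)
```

View pics/top0c.png

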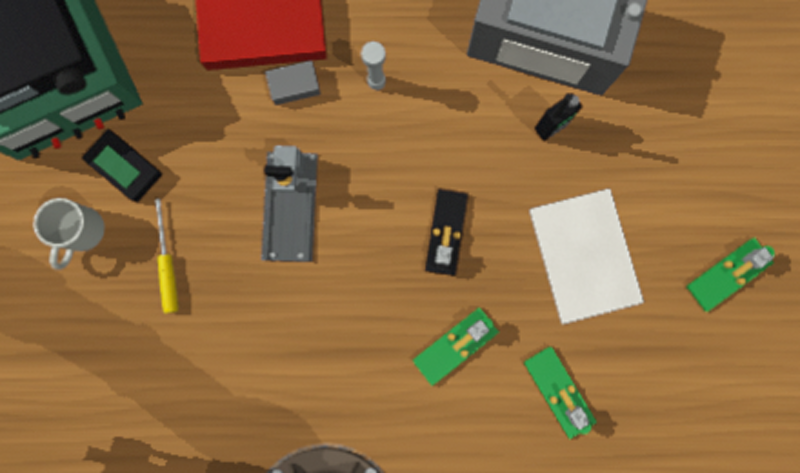

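View pics/side0c.png

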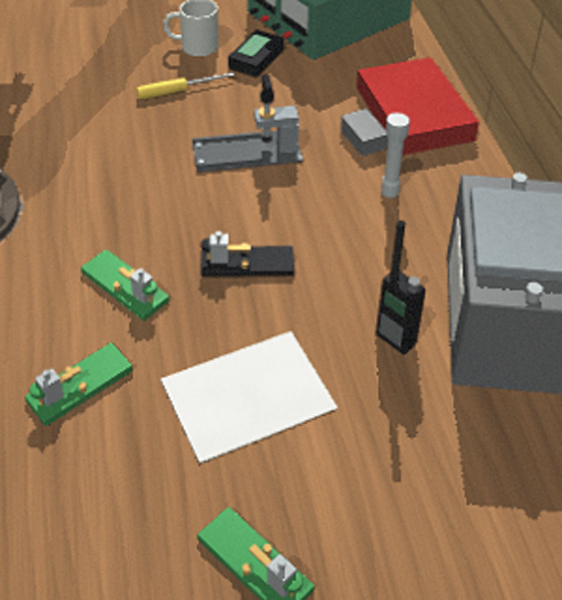

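```bash
python3 - <<'E'
from h import *
im,c,st=shot('top')
for t,z in [('key',.014),('clamp',.006),('knob_grip',.15)]:
    m=outline_of('top',t)[0]['mask'].astype(np.uint8)
    ys,xs=np.nonzero(m); 
    P=ray(c,np.c_[xs,ys],z)[:,:2].astype(np.float32)
    r=cv2.minAreaRect(P); b=cv2.boxPoints(r); print(t,r,'\n',b)
# hand-read corners from crop (x/1.818+50, y/1.818+90)
f=lambda L:[(x/1.818+50,y/1.818+90) for x,y in L]
print('key corners',ray(c,f([(440,189),(468,193),(456,275),(426,271)]),.014))
print('yoke top',ray(c,f([(443,254)]),.056))
print('clamp front corners',ray(c,f([(263,261),(313,262)]),.01))
print('knob top',ray(c,f([(264,170),(292,173)]),.15))
E
```

```text
key ((0.4938117265701294, -0.21103128790855408), (0.05653255060315132, 0.15088103711605072), 81.30038452148438) 
 [[ 0.41496378 -0.22756165]
 [ 0.5641089  -0.25038305]
 [ 0.5726597  -0.19450092]
 [ 0.42351454 -0.17167953]]
clamp ((0.547945499420166, 0.0675261914730072), (0.09411648660898209, 0.20611466467380524), 89.80638122558594) 
 [[0.44472975 0.02081648]
 [0.6508432  0.02011995]
 [0.65116125 0.11423591]
 [0.4450478  0.11493243]]
knob_grip ((0.5729401707649231, 0.06303581595420837), (0.03759540617465973, 0.017690809443593025), 89.98463439941406) 
 [[0.5640897  0.04424048]
 [0.5817805  0.04423574]
 [0.5817906  0.08183115]
 [0.56409985 0.08183589]]
key corners [[ 0.56991967 -0.20051877  0.014     ]
 [ 0.56262579 -0.25029455  0.014     ]
 [ 0.41694612 -0.22728833  0.014     ]
 [ 0.4241186  -0.17471063  0.014     ]]
yoke top [[ 0.45028423 -0.20257698  0.056     ]]
clamp front corners [[0.44292121 0.11111114 0.01      ]
 [0.44085851 0.02366317 0.01      ]]
knob top [[0.57733736 0.08695189 0.15      ]
 [0.57245261 0.04240162 0.15      ]]
```

Emit:
move_arm:
  series:
    - [1.5,-3.5,0.4,0,0,0.8]
    - [1.5,-3.5,0.4,0,0,0.8]
    - [1.5,-3.5,0.4,0,0,0.8]
    - [1.5,-3.5,0.4,0,0,0.8]
    - [1.5,-3.5,0.4,0,0,0.8]
    - [1.5,-3.5,0.4,0,0,0.8]
    - [1.5,-3.5,0.4,0,0,0.8]
    - [1.5,-3.5,0.4,0,0,0.8]

```text
clock: 2.1
position: [0.2816, 0.3224, 0.2781]
ee_rot: [0.233, 3.133, 0.001]
force: [0.5, -0.1, -0.2]
width: 0.999
```

Emit:
move_arm:
  series:
    - [1.5,-3.5,0.4,0,0,0]
    - [1.5,-3.5,0.4,0,0,0]
    - [1.5,-3.5,0.4,0,0,0]
    - [1.5,-3.5,0.4,0,0,0]
    - [2.5,-3.5,0,0,0,0]
    - [2.5,-3.5,0,0,0,0]
    - [2,-2,0,0,0,0]
    - [0,0,0,0,0,0]

```text
clock: 2.9
position: [0.4133, 0.0907, 0.2942]
ee_rot: [0.243, 3.13, -0.001]
force: [-0.1, 0.9, 0.4]
width: 1.002
```

```bash
python3 - <<'E'
from h import *
s=monitor.observe();print(s['clock'],s['joints'],s['position'],s['ee_rot'])
im,c,st=shot('wrist');save(im,'w1.png');print(-c[2].T@c[3],c[2])
print(proj(c,[[.443,.065,.006],[.575,.065,.15],[.449,-.204,.056]]))
E
```

```text
2.9 [-0.74535939  0.03777643  0.42366105  1.98112592 -0.01607257  1.1244664
  1.10079419] [0.41331326 0.09074772 0.29415974] [ 2.43006477e-01  3.13029002e+00 -5.04443152e-04]
[0.32995509 0.10240283 0.43291613] [[ 1.53822654e-01  9.88098370e-01  4.49657777e-04]
 [ 9.40422382e-01 -1.46540294e-01  3.06808875e-01]
 [ 3.03223242e-01 -4.67712872e-02 -9.51771040e-01]]
[[267.95316364 195.17284873]
 [282.10535324 339.28303904]
 [ 72.80948912 238.62640534]]
```

View pics/w1.png

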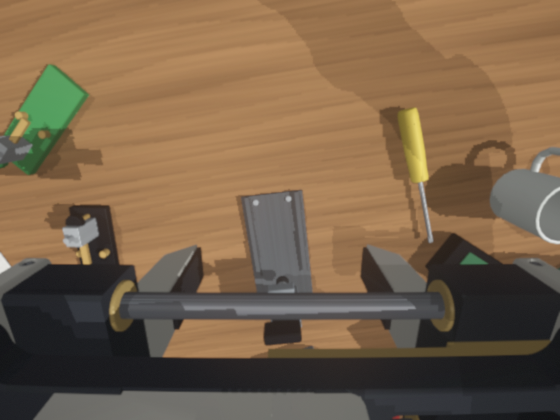

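```bash
python3 - <<'E'
from h import *
import pickle
im=cv2.cvtColor(cv2.imread('pics/w1.png'),cv2.COLOR_BGR2RGB)
i2,c,st=shot('wrist')
P=ray(c,[(244.5,196),(302,191),(258,288),(312,290)],.012);print(P)
P0=P
d=P[0]-P[1];print('front width',np.hypot(*d[:2]),'yaw',np.degrees(np.arctan2(-d[0],d[1])))
for a,b in((0,2),(1,3)): e=P[b]-P[a];print('lip yaw',np.degrees(np.arctan2(e[1],e[0])))
print('knob',ray(c,[(265,332),(299,332),(264,343),(300,343)],.15))
print('yoke top',ray(c,[(64,228),(97,226),(80,245)],.056))
m=outline_of('wrist','clamp');print([(o['p'],o['rect']) for o in m])
m=outline_of('wrist','knob_grip');print([(o['p'],o['rect']) for o in m])
for o in m[:1]:
  ys,xs=np.nonzero(o['mask']);print(ray(c,[(xs.mean(),ys.mean())],.147))
a=cv2.cvtColor(i2['color'],cv2.COLOR_RGB2BGR)[170:360,220:340];cv2.imwrite('pics/w1c.png',cv2.resize(a,None,fx=3.1,fy=3.1,interpolation=cv2.INTER_CUBIC))
print(proj(c,[[.443,.065,.006],[.575,.065,.15]]))
E
```

```text
[[0.43571536 0.03418645 0.012     ]
 [0.44091262 0.11649401 0.012     ]
 [0.58754732 0.02672722 0.012     ]
 [0.60424023 0.1109307  0.012     ]]
front width 0.08247149124044785 yaw 176.3868920772178
lip yaw -2.8125743805951204
lip yaw -1.9508722843541808
knob [[0.56011812 0.04978497 0.15      ]
 [0.56595494 0.08763801 0.15      ]
 [0.57508636 0.04605053 0.15      ]
 [0.58135933 0.08672152 0.15      ]]
yoke top [[ 0.43109198 -0.2080752   0.056     ]
 [ 0.43514825 -0.16193105  0.056     ]
 [ 0.45831436 -0.19503706  0.056     ]]
[(0.65, [241.0, 190.3, 72.5, 155.4])]
[(0.61, [258.8, 319.2, 45.6, 24.7])]
[[0.56626274 0.06601733 0.147     ]]
[[266.76417717 196.56463824]
 [280.37088856 340.91110102]]
```

View pics/w1c.png

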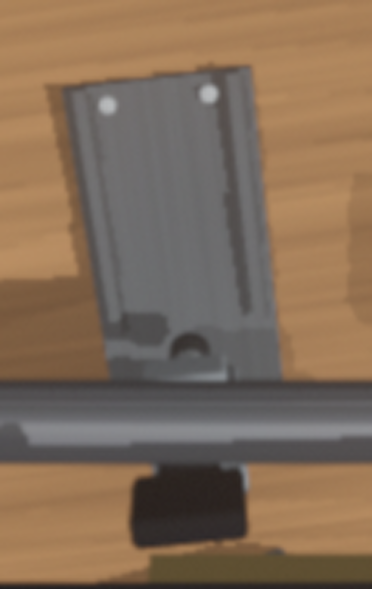

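```bash
python3 - <<'E'
from h import *
i2,c,st=shot('wrist')
f=lambda L:[(x/3.1+220,y/3.1+170) for x,y in L]
for z in(.0,.006,.012):
  P=ray(c,f([(64,88),(250,66),(106,345),(277,345)]),z);print(P[:,:2].round(4).tolist())
  d=P[1]-P[0];print('width',np.hypot(*d[:2]),'yaw',np.degrees(np.arctan2(-d[0],d[1])))
  for a,b in((0,2),(1,3)): e=P[b]-P[a];print('lip yaw',np.degrees(np.arctan2(e[1],e[0])))
P=ray(c,f([(107,104),(208,93)]),.013);print('screws',P)
P=ray(c,f([(133,546),(246,537)]),.150);print('knob top edge far',P)
P=ray(c,f([(135,482),(246,476)]),.150);print('knob top edge near',P)
print(st['position'])
# compare with top camera
im,c,_=shot('top');save(im,'top1.png')
E
```

```text
[[0.4401, 0.0283], [0.4424, 0.1172], [0.5801, 0.0238], [0.5933, 0.112]]
width 0.08893426663700721 yaw -1.4859700943315908
lip yaw -1.8392120323106766
lip yaw -1.9753385137584223
[[0.4385, 0.0294], [0.4408, 0.1171], [0.5766, 0.025], [0.5896, 0.1119]]
width 0.08770075701178477 yaw -1.4859700943315866
lip yaw -1.839212032310677
lip yaw -1.9753385137584178
[[0.4369, 0.0305], [0.4392, 0.1169], [0.5731, 0.0261], [0.5859, 0.1118]]
width 0.08646724738656233 yaw -1.4859700943315823
lip yaw -1.8392120323106773
lip yaw -1.9753385137584174
screws [[0.4472001  0.04894994 0.013     ]
 [0.44883225 0.09603453 0.013     ]]
knob top edge far [[0.57762022 0.04718391 0.15      ]
 [0.57968674 0.08903779 0.15      ]]
knob top edge near [[0.54948429 0.05266836 0.15      ]
 [0.55278794 0.09250438 0.15      ]]
[0.41054651 0.09474127 0.29363405]
```

Emit:
move_arm:
  series:
    - [0.5,-3.7,-1,0,0,0]
    - [0.5,-3.7,-1,0,0,0]
    - [0.5,-3.7,-2,0,0,0]
    - [0.5,-3.7,-2,0,0,0]
    - [0.5,-3.7,-2,0,0,0]
    - [0.5,-3.7,-2,0,0,0]
    - [0.5,-3.7,-2,0,0,0]
    - [0.3,-3.9,-2,0,0,0]

```text
clock: 4.0
position: [0.4499, -0.2042, 0.1529]
ee_rot: [0.23, 3.133, 0.001]
force: [1.4, 0.8, 1.0]
width: 0.998
```

Emit:
move_arm:
  series:
    - [0,0,0,0,0,0]
    - [0,0,0,0,0,0]

```text
clock: 4.2
position: [0.4488, -0.2042, 0.1532]
ee_rot: [-0.236, -3.131, -0.0]
force: [0.0, 0.2, -0.4]
width: 0.998
```

```bash
python3 - <<'E'
from h import *
i2,c,s=shot('wrist');print(s['clock'],s['joints'],s['position'],s['ee_rot'])
save(i2,'w2.png')
y=np.radians(-8.7);X=np.array([np.cos(y),np.sin(y),0]);Y=np.array([-X[1],X[0],0]);o=np.array([.4493,-.2042,.056])
print(proj(c,[o+a*X+b*Y for a in(-.014,.014) for b in(-.011,.011)]).round(0).tolist())
for o in outline_of('wrist','key'): print(o['p'],o['rect'])
E
```

```text
4.2 [-0.15288528  0.36622284  0.61423979  2.03770704 -0.28508994  0.8222855
  2.04680723] [ 0.44876014 -0.20416062  0.15323388] [-2.36231522e-01 -3.13115745e+00 -3.56453731e-04]
[[269.0, 202.0], [297.0, 202.0], [270.0, 235.0], [296.0, 235.0]]
0.98 [0.6, 0.9, 89.9, 61.0]
0.79 [252.6, 169.9, 59.8, 126.4]
```

View pics/w2.png

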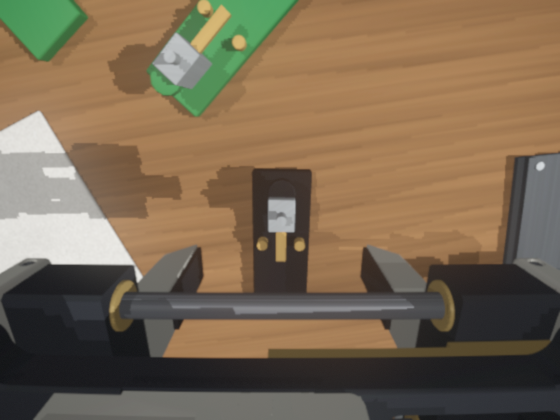

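Emit:
move_arm:
  series:
    - [-0.2,0,-2,0,0,0]
    - [0,0,-3,0,0,0]
    - [0,0,-3,0,0,0]
    - [0,0,-2,0,0,0]
    - [0,0,-1.4,0,0,0]
    - [0,0,0,0,0,0]

```text
clock: 4.9
position: [0.447, -0.2019, 0.039]
ee_rot: [-0.229, -3.132, -0.002]
force: [-0.1, -0.3, 0.4]
width: 1.0
```

Emit:
move_arm:
  series:
    - [0,0,0,0,0,0]
    - [0,0,0,0,0,0]
    - [0,0,0,0,0,0]
    - [0,0,0,0,0,0]
    - [0,0,0,0,0,0]
    - [0,0,0,0,0,0]
    - [0,0,0,0,0,0]
    - [0,0,0,0,0,0]
  grip: 0
  force: 35

```text
clock: 5.7
position: [0.4472, -0.2041, 0.0397]
ee_rot: [-0.234, -3.133, -0.0]
force: [0.2, 0.2, -1.3]
width: 0.349
```

Emit:
move_arm:
  series:
    - [0,0,0,0,0,0]
    - [0,0,0,0,0,0]
    - [0,0,0,0,0,0]
    - [0,0,0,0,0,0]
    - [0,0,0,0,0,0]

```text
clock: 6.2
position: [0.4471, -0.2042, 0.0397]
ee_rot: [-0.234, -3.133, 0.0]
force: [-0.7, -0.1, -1.7]
width: 0.238
```

Emit:
move_arm:
  series:
    - [0,0,1,0,0,0]
    - [0,0,2,0,0,0]
    - [0,0,3,0,0,0]
    - [0,0,3,0,0,0]
    - [0,0,0,0,0,0]

```text
clock: 6.7
position: [0.4488, -0.205, 0.1331]
ee_rot: [0.234, 3.128, -0.001]
force: [1.1, -0.9, -4.2]
width: 0.234
```

Emit:
move_arm:
  series:
    - [-0.6,3.5,0,0,0,0.9]
    - [-0.6,3.5,0,0,0,0.9]
    - [-0.6,3.5,0,0,0,0.9]
    - [-0.6,3.5,0,0,0,0.9]
    - [-0.6,3.5,0,0,0,0.9]
    - [-0.6,3.5,0,0,0,0.9]
    - [-0.6,3.5,0,0,0,0.9]
    - [0,3.1,0,0,0,0.7]

```text
clock: 7.5
position: [0.4032, 0.0734, 0.1292]
ee_rot: [-0.04, -3.139, -0.0]
force: [1.1, -0.5, -3.3]
width: 0.24
```

Emit:
move_arm:
  series:
    - [0,0,0,0,0,0]
    - [0,0,0,0,0,0]

```text
clock: 7.7
position: [0.4045, 0.0723, 0.1293]
ee_rot: [-0.039, -3.14, 0.001]
force: [-0.5, -0.6, -4.1]
width: 0.24
```

```bash
python3 - <<'E'
from h import *
i2,c,s=shot('wrist');print(s['clock'],s['joints'],s['position'],s['ee_rot'],s['force'],s['ft_torque'])
a=cv2.cvtColor(i2['color'],cv2.COLOR_RGB2BGR)[130:400,170:400];cv2.imwrite('pics/w3.png',cv2.resize(a,None,fx=2.2,fy=2.2,interpolation=cv2.INTER_CUBIC))
y=np.radians(-1.7);X=np.array([np.cos(y),np.sin(y),0]);Y=np.array([-X[1],X[0],0]);o=np.array([.574,.067,.012])
print('lips inner',proj(c,[o+a*X+b*Y for a in(-.135,-.05) for b in(-.033,.033)]).round(0).tolist())
i2,c,s=shot('top')
a=cv2.cvtColor(i2['color'],cv2.COLOR_RGB2BGR)[150:250,170:270];cv2.imwrite('pics/top2.png',cv2.resize(a,None,fx=5,fy=5,interpolation=cv2.INTER_CUBIC))
E
```

```text
7.7 [-0.76010036  0.26643584  0.5519509   2.24167502 -0.21989454  0.68463382
  1.4934364 ] [0.4044985  0.07231406 0.12930336] [-3.91038896e-02 -3.14027052e+00  5.99556965e-04] [-0.52062672 -0.59474026 -4.05282129] [-0.01684553  0.10728499 -0.0106642 ]
lips inner [[246.0, 246.0], [318.0, 247.0], [249.0, 323.0], [314.0, 323.0]]
```

View pics/w3.png

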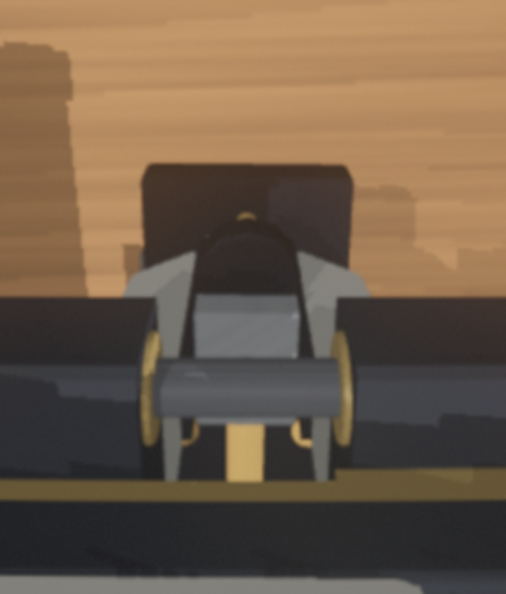

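View pics/top2.png

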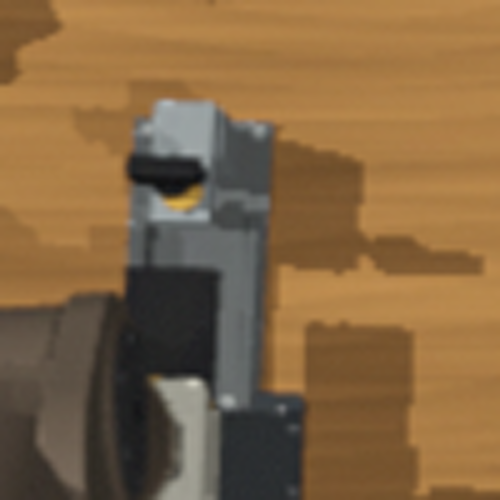

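```bash
python3 - <<'E'
from h import *
i2,c,s=shot('top')
f=lambda L:[(x/5+170,y/5+150) for x,y in L]
print('key end',ray(c,f([(127,268),(218,268)]),.1035))
print('knob',ray(c,f([(129,172),(206,178)]),.145))
print('arm front',ray(c,f([(150,218),(210,221)]),.080))
print('plate right edge',ray(c,f([(270,200),(245,400)]),.012), 'back right',ray(c,f([(274,125)]),.006))
E
```

```text
key end [[0.52544933 0.09371351 0.1035    ]
 [0.52536063 0.03943807 0.1035    ]]
knob [[0.57569963 0.08612638 0.145     ]
 [0.57212681 0.0414244  0.145     ]]
arm front [[0.55991376 0.08466778 0.08      ]
 [0.5580132  0.0480538  0.08      ]]
plate right edge [[0.58354737 0.01939679 0.012     ]
 [0.45389313 0.03368576 0.012     ]] back right [[0.63433973 0.01808411 0.006     ]]
```

Emit:
move_arm:
  series:
    - [1.5,0,0,0,0,-0.3]
    - [0,0,-2,0,0,0]
    - [0,0,-2,0,0,0]
    - [0,0,-2,0,0,0]
    - [0,0,-1.2,0,0,0]
    - [0,0,-0.6,0,0,0]
    - [0,0,-0.3,0,0,0]
    - [0,0,0,0,0,0]

```text
clock: 8.65
position: [0.4203, 0.0714, 0.0488]
ee_rot: [-0.052, -3.141, 0.0]
force: [-0.1, 0.3, -3.1]
width: 0.236
```

Emit:
move_arm:
  series:
    - [0,0,-0.1,0,0,0]
    - [0,0,-0.1,0,0,0]
    - [0,0,0,0,0,0]

```text
clock: 8.95
position: [0.4203, 0.072, 0.047]
ee_rot: [0.05, 3.141, 0.001]
force: [-0.0, 0.3, -3.3]
width: 0.235
```

Emit:
move_arm:
  series:
    - [0,0,-0.1,0,0,0]
    - [0,0,-0.05,0,0,0]
    - [0,0,0,0,0,0]

```text
clock: 9.25
position: [0.4203, 0.072, 0.0456]
ee_rot: [0.051, 3.141, 0.001]
force: [-2.6, 0.2, 5.2]
width: 0.239
```

Emit:
move_arm:
  series:
    - [0.6,-0.02,0,0,0,0]
    - [0.6,-0.02,0,0,0,0]
    - [0.6,-0.02,0,0,0,0]
    - [0.6,-0.02,0,0,0,0]
    - [0.6,-0.02,0,0,0,0]
    - [0.6,-0.02,0,0,0,0]
    - [0.6,-0.02,0,0,0,0]
    - [0,0,0,0,0,0]

```text
clock: 10.05
position: [0.4607, 0.0705, 0.0453]
ee_rot: [-0.05, -3.138, -0.001]
force: [-3.7, 0.5, 4.9]
width: 0.232
```

Emit:
move_arm:
  series:
    - [0.4,-0.01,0,0,0,0]
    - [0.3,-0.01,0,0,0,0]
    - [0,0,0,0,0,0]

```text
clock: 10.35
position: [0.4686, 0.0703, 0.0454]
ee_rot: [-0.05, -3.14, -0.001]
force: [-2.0, -0.4, 0.9]
width: 0.236
```

Emit:
move_arm:
  series:
    - [0.3,-0.01,0,0,0,0]
    - [0.3,-0.01,0,0,0,0]
    - [0,0,0,0,0,0]

```text
clock: 10.65
position: [0.4742, 0.0702, 0.0453]
ee_rot: [-0.05, -3.139, -0.001]
force: [-3.0, -0.1, 1.8]
width: 0.235
```

Emit:
move_arm:
  series:
    - [0.2,-0.01,0,0,0,0]
    - [0,0,0,0,0,0]

```text
clock: 10.85
position: [0.4752, 0.0701, 0.0452]
ee_rot: [-0.05, -3.137, -0.001]
force: [-9.6, 1.1, 14.5]
width: 0.24
```

Emit:
move_arm:
  series:
    - [0.1,0,0,0,0,0]
    - [0,0,0,0,0,0]

```text
clock: 11.05
position: [0.4757, 0.0701, 0.0452]
ee_rot: [-0.05, -3.136, -0.001]
force: [-9.1, -0.3, 11.3]
width: 0.241
```

Emit:
move_arm:
  series:
    - [0.2,0,0.05,0,0,0]
    - [0,0,0,0,0,0]

```text
clock: 11.25
position: [0.479, 0.0701, 0.0453]
ee_rot: [-0.05, -3.139, -0.0]
force: [-6.6, 1.3, 2.6]
width: 0.239
```

Emit:
move_arm:
  series:
    - [0.2,0,0,0,0,0]
    - [0,0,0,0,0,0]

```text
clock: 11.45
position: [0.4792, 0.0701, 0.0452]
ee_rot: [-0.05, -3.135, -0.0]
force: [-11.8, 1.0, 9.6]
width: 0.239
```

```bash
python3 - <<'E'
from h import *
i2,c,s=shot('wrist');print(s['position'],s['force'],s['ft_torque'])
a=cv2.cvtColor(i2['color'],cv2.COLOR_RGB2BGR)[130:400,170:400];a=cv2.resize(a,None,fx=1.7,fy=1.7,interpolation=cv2.INTER_CUBIC)
i2,c,s=shot('side')
print(proj(c,[[.576,.067,.006]]))
b=cv2.cvtColor(i2['color'],cv2.COLOR_RGB2BGR)[140:210,240:320];b=cv2.resize(b,(0,0),fx=5,fy=5,interpolation=cv2.INTER_CUBIC)
h=max(a.shape[0],b.shape[0]);o=np.zeros((h,a.shape[1]+b.shape[1],3),np.uint8);o[:a.shape[0],:a.shape[1]]=a;o[:b.shape[0],a.shape[1]:]=b;cv2.imwrite('pics/c4.png',o);print(o.shape,a.shape)
E
```

```text
[0.47920111 0.07010268 0.04521972] [-11.76018064   1.01914757   9.57399322] [ 0.20911459  2.58438439 -0.08998672]
[[291.81297676 185.44858816]]
(459, 791, 3) (459, 391, 3)
```

View pics/c4.png

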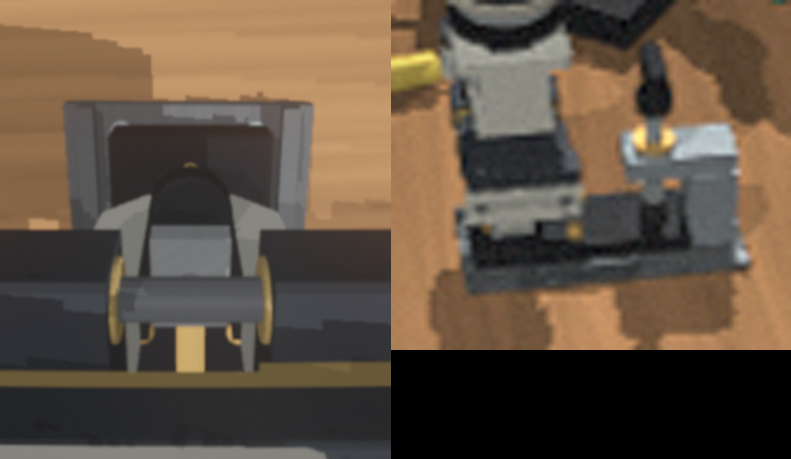

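```bash
python3 - <<'E'
from h import *
i2,c,s=shot('wrist')
a=ray(c,[(170+185/1.7,130+102/1.7)],.006);a2=ray(c,[(170+185/1.7,130+102/1.7)],.012);b=ray(c,[(170+190/1.7,130+125/1.7)],.020)
print(a,a2,b,b-a, s['position'],s['force'])
E
```

```text
[[0.44035881 0.06859685 0.006     ]] [[0.43886763 0.06869469 0.012     ]] [[0.44476564 0.07021336 0.02      ]] [[0.00440683 0.00161651 0.014     ]] [0.47921421 0.07012156 0.0452376 ] [-13.52383016   0.21995538  10.25570445]
```

Emit:
move_arm:
  series:
    - [0.2,0,0,0,0,0]
    - [0,0,0,0,0,0]

```text
clock: 11.8
position: [0.4793, 0.0701, 0.0452]
ee_rot: [-0.05, -3.132, -0.001]
force: [-20.4, 1.0, 19.2]
width: 0.241
```

Emit:
move_arm:
  series:
    - [0,0,0.1,0,0,0]
    - [0,0,0,0,0,0]

```text
clock: 12.0
position: [0.4793, 0.0702, 0.0454]
ee_rot: [-0.049, -3.132, 0.0]
force: [-15.0, 1.5, 1.2]
width: 0.239
```

Emit:
move_arm:
  series:
    - [-0.35,0,0,0,0,0]
    - [0,0,0,0,0,0]

```text
clock: 12.2
position: [0.4791, 0.0701, 0.0461]
ee_rot: [-0.05, -3.138, 0.0]
force: [-6.0, 1.6, -3.3]
width: 0.238
```

Emit:
move_arm:
  series:
    - [0,0,0,0,0,0]
    - [0,0,0,0,0,0]
    - [0,0,0,0,0,0]
    - [0,0,0,0,0,0]
    - [0,0,0,0,0,0]
  grip: 0.7

```text
clock: 12.7
position: [0.4812, 0.0699, 0.0469]
ee_rot: [0.051, 3.14, 0.0]
force: [-0.5, -0.7, -0.2]
width: 0.625
```

Emit:
move_arm:
  series:
    - [0,0,1,0,0,0]
    - [0,0,3,0,0,0]
    - [0,0,4,0,0,0]
    - [0,0,4,0,0,0]
    - [0,0,4,0,0,0]
    - [3,0,2,0,0,0]
    - [3,0,0,0,0,0]
    - [3.4,-0.3,0,0,0,0]
  grip: 0.85

```text
clock: 13.5
position: [0.5758, 0.0677, 0.2288]
ee_rot: [0.048, 3.139, 0.003]
force: [0.1, 0.1, -0.4]
width: 0.849
```

Emit:
move_arm:
  series:
    - [0,0,0,0,0,0]
    - [0,0,0,0,0,0]

```text
clock: 13.7
position: [0.5746, 0.0664, 0.2269]
ee_rot: [-0.052, -3.141, 0.001]
force: [-0.8, -0.3, 0.1]
width: 0.852
```

```bash
python3 - <<'E'
from h import *
i2,c,s=shot('wrist');print(s['clock'],s['joints'],s['position'],s['ee_rot'],s['force'],s['ft_torque'])
a=cv2.cvtColor(i2['color'],cv2.COLOR_RGB2BGR)[130:400,170:400];cv2.imwrite('pics/w5.png',cv2.resize(a,None,fx=2.2,fy=2.2,interpolation=cv2.INTER_CUBIC))
for o in outline_of('wrist','knob_grip')[:2]:
  ys,xs=np.nonzero(o['mask']);print(o['p'],o['rect'],xs.mean(),ys.mean())
  P=ray(c,np.c_[xs,ys],.15)[:,:2].astype(np.float32);print(cv2.minAreaRect(P))
y=np.radians(-1.8);X=np.array([np.cos(y),np.sin(y),0]);Y=np.array([-X[1],X[0],0]);o=np.array([.576,.067,.150])
print(proj(c,[o+a*X+b*Y for a in(-.007,.007) for b in(-.022,.022)]).round(0).tolist())
E
```

```text
13.7 [-0.6296177   0.40932458  0.58972934  1.74967872 -0.2556295   1.06063274
  1.58563288] [0.57456586 0.06643225 0.22688477] [-5.20946473e-02 -3.14067937e+00  1.17139390e-03] [-0.77480216 -0.34798623  0.0942187 ] [ 0.05519224  0.0249012  -0.0376005 ]
0.74 [251.5, 199.3, 60.2, 34.9] 281.4316417910448 220.42089552238807
((0.5672475099563599, 0.0657603070139885), (0.04335036501288414, 0.02853444404900074), 86.46713256835938)
[[255.0, 220.0], [313.0, 220.0], [255.0, 237.0], [313.0, 237.0]]
```

View pics/w5.png

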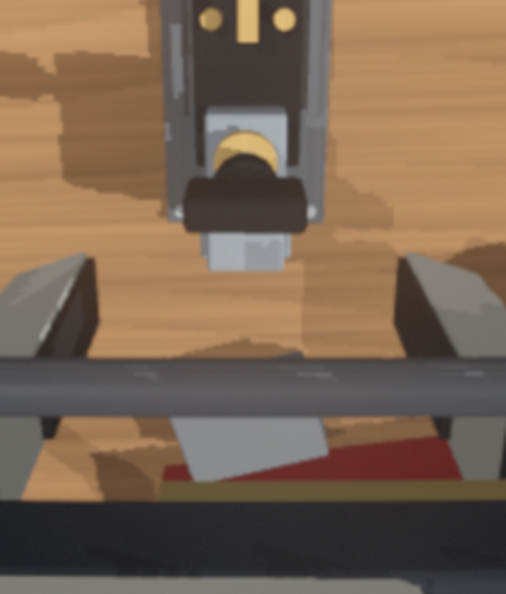

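Emit:
move_arm:
  series:
    - [0,-0.1,-2,0,0,0]
    - [0,0,-3,0,0,0]
    - [0,0,-2.5,0,0,0]
    - [0,0,-1.2,0,0,0]
    - [0,0,0,0,0,0]

```text
clock: 14.3
position: [0.5732, 0.066, 0.1387]
ee_rot: [-0.051, -3.138, 0.001]
force: [0.0, 0.2, 0.4]
width: 0.85
```

Emit:
move_arm:
  series:
    - [0,0,0,0,0,0]
    - [0,0,0,0,0,0]
    - [0,0,0,0,0,0]
    - [0,0,0,0,0,0]
    - [0,0,0,0,0,0]
    - [0,0,0,0,0,0]
  grip: 0
  force: 40

```text
clock: 14.9
position: [0.5749, 0.066, 0.1401]
ee_rot: [0.051, 3.141, 0.0]
force: [-1.0, 0.8, 4.3]
width: 0.47
```

```bash
cat > s.py <<'E'
from h import *
s=monitor.observe();r=R.from_rotvec(s['ee_rot']).as_matrix();j=np.degrees(np.arctan2(r[1,1],r[0,1]))
print('t',round(s['clock'],2),'jaw',round(j,1),'j7',round(s['joints'][6],2),'p',s['position'].round(4),'F',s['force'].round(1),'T',s['ft_torque'].round(3),'w',round(s['width'],3),'ef7',s['joint_efforts'][6].round(3))
E
python3 s.py
```

```text
t 14.9 jaw 88.1 j7 1.65 p [0.5749 0.066  0.1401] F [-1.   0.8  4.3] T [ 0.015  0.086 -0.03 ] w 0.47 ef7 0.006
```

Emit:
move_arm:
  series:
    - [0,0,0,0,0,0]
    - [0,0,-0.07,0,0,-8]
    - [0,0,-0.07,0,0,-8]

```text
clock: 15.2
position: [0.5751, 0.0664, 0.1388]
ee_rot: [0.495, 3.102, 0.002]
force: [0.1, 2.1, 4.8]
width: 0.478
```

```bash
python3 s.py
```

```text
t 15.2 jaw 71.9 j7 1.42 p [0.5751 0.0664 0.1388] F [0.1 2.1 4.8] T [0.452 0.109 0.169] w 0.478 ef7 2.359
```

Emit:
move_arm:
  series:
    - [0,0,-0.07,0,0,-8]
    - [0,0,-0.07,0,0,-8]

```text
clock: 15.4
position: [0.5753, 0.0669, 0.1374]
ee_rot: [0.921, 3.003, 0.002]
force: [-0.1, 1.9, 3.3]
width: 0.479
```

```bash
python3 s.py
```

```text
t 15.4 jaw 55.9 j7 1.19 p [0.5753 0.0669 0.1374] F [-0.1  1.9  3.3] T [ 0.53  -0.025  0.191] w 0.479 ef7 2.138
```

Emit:
move_arm:
  series:
    - [0,0,-0.07,0,0,-8]

```text
clock: 15.5
position: [0.5754, 0.0671, 0.1367]
ee_rot: [1.128, 2.931, 0.003]
force: [0.5, 2.7, 3.4]
width: 0.472
```

```bash
python3 s.py
```

```text
t 15.5 jaw 47.9 j7 1.08 p [0.5754 0.0671 0.1367] F [0.5 2.7 3.4] T [ 0.706 -0.219  0.199] w 0.472 ef7 2.124
```

Emit:
move_arm:
  series:
    - [0,0,-0.07,0,0,-8]

```text
clock: 15.6
position: [0.5756, 0.0673, 0.1362]
ee_rot: [1.329, 2.845, 0.004]
force: [0.2, 4.1, 4.3]
width: 0.474
```

```bash
python3 s.py
```

```text
t 15.6 jaw 39.9 j7 0.97 p [0.5756 0.0673 0.1362] F [0.2 4.1 4.3] T [ 0.752 -0.239  0.331] w 0.474 ef7 2.009
```

Emit:
move_arm:
  series:
    - [0,0,-0.07,0,0,-8]

```text
clock: 15.7
position: [0.5758, 0.0674, 0.1355]
ee_rot: [1.524, 2.746, 0.004]
force: [1.1, 3.7, 4.7]
width: 0.477
```

```bash
python3 s.py
```

```text
t 15.7 jaw 31.9 j7 0.86 p [0.5758 0.0674 0.1355] F [1.1 3.7 4.7] T [ 0.792 -0.404  0.359] w 0.477 ef7 2.0
```

Emit:
move_arm:
  series:
    - [0,0,-0.07,0,0,-8]

```text
clock: 15.8
position: [0.5761, 0.0676, 0.1348]
ee_rot: [1.712, 2.633, 0.005]
force: [2.1, 4.6, 3.8]
width: 0.475
```

```bash
python3 s.py
```

```text
t 15.8 jaw 23.9 j7 0.75 p [0.5761 0.0676 0.1348] F [2.1 4.6 3.8] T [ 0.891 -0.569  0.322] w 0.475 ef7 1.986
```

Emit:
move_arm:
  series:
    - [0.05,0.1,-0.07,0,0,-8]
    - [0.05,0.1,-0.07,0,0,-8]

```text
clock: 16.0
position: [0.5767, 0.068, 0.1334]
ee_rot: [2.062, 2.368, 0.002]
force: [0.0, -2.7, 6.1]
width: 0.477
```

```bash
python3 s.py
```

```text
t 16.0 jaw 7.9 j7 0.52 p [0.5767 0.068  0.1334] F [ 0.  -2.7  6.1] T [-0.652  0.015  0.278] w 0.477 ef7 2.021
```

Emit:
move_arm:
  series:
    - [0,0,-0.07,0,0,-8]
    - [0,0,-0.07,0,0,-8]

```text
clock: 16.2
position: [0.5772, 0.0679, 0.1321]
ee_rot: [2.371, 2.057, 0.003]
force: [3.5, -1.5, 3.6]
width: 0.476
```

```bash
python3 s.py
```

```text
t 16.2 jaw -8.1 j7 0.3 p [0.5772 0.0679 0.1321] F [ 3.5 -1.5  3.6] T [-0.306 -0.638  0.317] w 0.476 ef7 1.954
```

Emit:
move_arm:
  series:
    - [0,0,0,0,0,0]

```text
clock: 16.3
position: [0.5772, 0.0679, 0.132]
ee_rot: [2.37, 2.058, 0.002]
force: [2.6, 0.4, 6.3]
width: 0.472
```

```bash
python3 s.py
```

```text
t 16.3 jaw -8.1 j7 0.3 p [0.5772 0.0679 0.132 ] F [2.6 0.4 6.3] T [-0.005 -0.492 -0.113] w 0.472 ef7 -1.751
```

Emit:
move_arm:
  series:
    - [0.05,0,-0.07,0,0,-8]
    - [0.05,0,-0.07,0,0,-8]

```text
clock: 16.5
position: [0.5778, 0.0677, 0.1307]
ee_rot: [2.635, 1.708, 0.003]
force: [0.8, -1.7, 6.2]
width: 0.479
```

```bash
python3 s.py
```

```text
t 16.5 jaw -24.1 j7 0.08 p [0.5778 0.0677 0.1307] F [ 0.8 -1.7  6.2] T [-0.412 -0.024  0.374] w 0.479 ef7 2.156
```

Emit:
move_arm:
  series:
    - [0,0,-0.07,0,0,-8]

```text
clock: 16.6
position: [0.578, 0.0676, 0.1301]
ee_rot: [2.747, 1.52, 0.003]
force: [1.9, -2.0, 3.6]
width: 0.474
```

```bash
python3 s.py
```

```text
t 16.6 jaw -32.1 j7 -0.03 p [0.578  0.0676 0.1301] F [ 1.9 -2.   3.6] T [-0.502 -0.424  0.359] w 0.474 ef7 1.98
```

Emit:
move_arm:
  series:
    - [0,0,-0.07,0,0,-8]

```text
clock: 16.7
position: [0.5782, 0.0675, 0.1294]
ee_rot: [2.846, 1.324, 0.004]
force: [3.4, -3.8, 3.3]
width: 0.475
```

```bash
python3 s.py
```

```text
t 16.7 jaw -40.1 j7 -0.14 p [0.5782 0.0675 0.1294] F [ 3.4 -3.8  3.3] T [-0.64  -0.665  0.347] w 0.475 ef7 1.975
```

Emit:
move_arm:
  series:
    - [0,0,-0.05,0,0,-6]

```text
clock: 16.8
position: [0.5783, 0.0673, 0.1288]
ee_rot: [2.911, 1.173, 0.004]
force: [3.1, -2.8, 3.9]
width: 0.474
```

```bash
python3 s.py
```

```text
t 16.8 jaw -46.1 j7 -0.23 p [0.5783 0.0673 0.1288] F [ 3.1 -2.8  3.9] T [-0.641 -0.726  0.416] w 0.474 ef7 0.925
```

Emit:
move_arm:
  series:
    - [0.05,-0.05,0,0,0,0]
    - [0,0,0,0,0,0]

```text
clock: 17.0
position: [0.5784, 0.0672, 0.1288]
ee_rot: [2.91, 1.181, 0.003]
force: [1.9, 0.3, 5.4]
width: 0.475
```

```bash
python3 s.py
```

```text
t 17.0 jaw -45.8 j7 -0.22 p [0.5784 0.0672 0.1288] F [1.9 0.3 5.4] T [-0.094 -0.266 -0.084] w 0.475 ef7 -0.045
```

Emit:
move_arm:
  series:
    - [0,0,0,0,0,0]
    - [0,0,0,0,0,0]
    - [0,0,0,0,0,0]
    - [0,0,0,0,0,0]
    - [0,0,0,0,0,0]
  grip: 0.85

```text
clock: 17.5
position: [0.577, 0.0675, 0.1279]
ee_rot: [-2.911, -1.181, 0.001]
force: [0.1, 0.3, -0.8]
width: 0.833
```

Emit:
move_arm:
  series:
    - [0,0,1,0,0,0]
    - [0,0,3,0,0,0]
    - [0,0,4,0,0,0]
    - [0,0,3,0,0,0]
    - [-3,0,1,0,0,0]
    - [-4,0,0,0,0,0]
    - [-3,0,0,0,0,0]
    - [0,0,0,0,0,0]

```text
clock: 18.3
position: [0.4737, 0.0672, 0.2482]
ee_rot: [-2.907, -1.178, 0.002]
force: [-1.4, 0.9, 0.2]
width: 0.854
```

```bash
python3 s.py; python3 - <<'E'
from h import *
i2,c,s=shot('wrist');a=cv2.cvtColor(i2['color'],cv2.COLOR_RGB2BGR)[120:400,150:420];a=cv2.resize(a,None,fx=1.4,fy=1.4,interpolation=cv2.INTER_CUBIC)
for o in outline_of('wrist','knob_grip')[:1]:
  ys,xs=np.nonzero(o['mask']);P=ray(c,np.c_[xs,ys],.138)[:,:2].astype(np.float32);print(o['p'],cv2.minAreaRect(P))
i2,c,s=shot('side')
b=cv2.cvtColor(i2['color'],cv2.COLOR_RGB2BGR)[140:210,240:320];b=cv2.resize(b,(0,0),fx=5,fy=5,interpolation=cv2.INTER_CUBIC)
h=max(a.shape[0],b.shape[0]);o=np.zeros((h,a.shape[1]+b.shape[1],3),np.uint8);o[:a.shape[0],:a.shape[1]]=a;o[:b.shape[0],a.shape[1]:]=b;cv2.imwrite('pics/c6.png',o)
E
```

```text
t 18.3 jaw -45.9 j7 -0.53 p [0.4737 0.0672 0.2482] F [-1.4  0.9  0.2] T [-0.053  0.13   0.023] w 0.854 ef7 -1.088
```

View pics/c6.png

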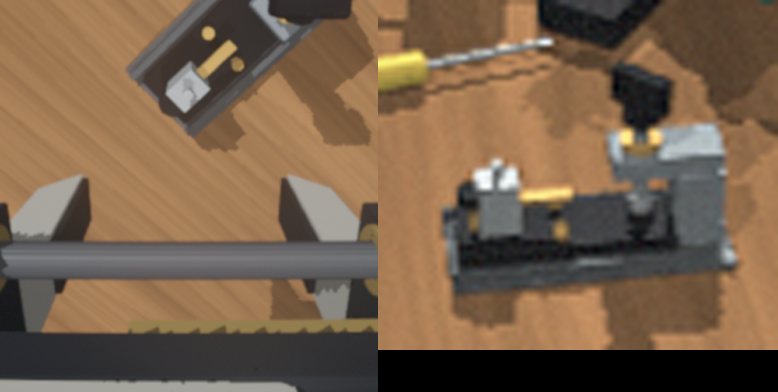

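```bash
python3 - <<'E'
from h import *
i,c,s=shot('top')
for o in outline_of('top','knob_grip')[:1]:
  ys,xs=np.nonzero(o['mask']);print(o['p'],cv2.minAreaRect(ray(c,np.c_[xs,ys],.138)[:,:2].astype(np.float32)))
print(workorder.sign_off(), monitor.observe()['clock'])
E
```

```text
the job is handed in; nothing more can be done
the job is handed in; nothing more can be done
```

I put the black Morse key in the clamp's channel and slid it in until it met the stop. Then I screwed the foot down about a quarter turn past touch, let go, backed away and handed the job in at about 18.5 s. No verdict was reported.

- **Key against the stop:** The key first stuck about 4 mm short. I eased the downward load and it slid on. It then held firm at TCP x = 0.479 against about 15 N of push, with almost no vertical load.
- **Seating by camera:** The wrist camera put the key's rear end 4.4 mm inside the plate's front edge, where 7 mm is expected. I put the difference down to calibration and trusted the force check. I did not re-measure the key's position after letting go.
- **Touch:** The knob torque jumped from about 0.20 to 0.33 N m between 40° and 48° of turn. That is right at the early end of the stated range.
- **Final turn:** I stopped at 134° in total, about 90° past touch. Torque there was 0.35–0.42 N m, against the roughly 0.37 expected. The readings scatter by about ±0.04 N m, but they showed no second jump.
- **Last look:** The side picture shows the key lying in the channel with the foot down on it. The one neighbour in that view, the screwdriver, looks undisturbed, and I recorded no contact with the other things on the desk.
- **Checks not obtained:** The networks found no knob in the last wrist or top picture, so the bar's final angle rests on the gripper angle. I had no direct reading of the foot force.

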